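# Fit the keyed grating disc to the vegetable cutter

## Robot

A 6-joint arm with a two-finger parallel gripper is mounted at the origin on the work surface. World frame = base frame: x ahead of the robot, y to its left, z up, the work surface at z = 0. Lengths are in m, angles in degrees, forces in N, time in s.
With the tool pointing down it reaches from about 0.375 to 0.9 m from the base axis. Payload 3.1 kg.
Tool frame: the origin (TCP) lies between the finger pads; the fingertips stand 11 mm ahead of it and the grasp point (between the pads) lies 8 mm behind it; z points along the fingers, y is the line along which they close (so a half turn about z gives the same grasp; the last joint's range is limited). The gripper opens to 87 mm and grips with 3 to 60 N. Pads are 19 mm wide; open, the fingers measure 117 mm over their backs; the gripper's body (75 mm by 190 mm) begins 51 mm behind the grasp point.
Start: joints at [57.21, 30.224, 82.088, -0, 67.689, -10.227], TCP at [0.24, 0.577, 0.234] pointing down, gripper open.
Joint ranges: [-176.69, 176.69], [-43.24, 126.21], [12.49, 139.97], [-82, 262], [0, 151.66], [-163.58, 163.58]. Speed limits (degrees/s): [159.86, 159.86, 180, 180, 180, 180].

## Interface

Orientations are given as a 3x3 rotation matrix whose columns are the frame's x, y, z axes.
In Python, from rig import bot gives the robot as it stands.
- The arm moves only by the tool apply_moves, never from a script. Its argument "steps" is a list that holds one entry, the list of rows, each a list of 7 numbers: the shift along the tool's x, y, z in cm, then the turn, a rotation vector about the tool's x, y, z in degrees, then the gripper command: -1 is shut, 1 is fully open, values between are in proportion. In form: [[[dx, dy, dz, rx, ry, rz, jaw], ...]]. A call has 1 to 20 rows; each row is the pose to reach, as a shift and turn from the pose commanded when the call began, along the tool's axes at that moment; what a row does not reach only later rows make up. A row lasts 1/8 s, in which the tool goes at most 62.5 mm and 10.7 degrees, less where a joint would pass 70% of its speed; a pose out of reach is approached as far as the arm can. A call with a gripper value outside its range is refused whole. The fingers move at their own pace and stop on an object; the grip force is fixed at half the most. Time passes only in rows, so rows that repeat a pose let the fingers close. It gives the time, the measured TCP pose, the force, the opening and the grip force at its end, in the units of the state.
- bot.read_state(): the state, without advancing time (a new reading comes with each control period).
- bot.capture(name): name is "scene" or "top"; returns the picture (480x640x3 uint8, blue, green, red); there is no depth.
- bot.camera_model(name): a dict with "intrinsics" (3x3 intrinsics, pixels), "R" (3x3) and "t" (3): a world point X has camera coordinates R X + t. Camera axes: x right, y down, z forward; pixel columns grow to the right and rows downward; lengths in m; the calibration is good to about 2 mm. A picture is of the moment at which its call begins. camera_model takes no time and is no camera call.
- bot.hand_in(): hands the job in; it is judged then, once.
The state is a dict: "time_s": time; "joint_positions": joint angles; "qvel": joint speeds; "tau": joint torques, N m; "position": TCP position; "tcp_rot": TCP orientation; "force": force on the tool from outside, world axes, zero at the start; "moment": the same for the moment, N m; "opening": opening from 0.0 (shut) to 1.0 (fully open); "grasp_force": force on a finger pad.
Only numpy, scipy, OpenCV 4.12 (cv2) and the standard library are available. Lean on these libraries where they do the work, as an engineer would, in place of code of your own. Each camera call takes 0.05 s, during which the arm holds its last target. There are 200 camera calls.

## Task

Get the nursery kitchen's vegetable cutter ready: swing its guard up to upright or a little beyond, where it stays, take the flat-sided steel key out of the wooden stand and drop it all the way down into the slot beside the cutter's shaft, then slide the grating disc onto the shaft, its keyway over the key, until it sits flat on the collar. Finally swing the guard fully closed again, and leave the round pin, the plain disc and the tableware where they are.

Things in the scene. Friction and masses are not known exactly. Their poses are not given: they have to be found in the camera images.
- cutter: Fixed steel vegetable cutter. Origin on the table under its upright shaft's axis; z up; key slot on the shaft's -y side, guard hinge on the +y side. Deck x -112 to 112, y -88 to 103, 25 mm high; eight-sided collar 72 mm across on it, to 55 mm. Motor housing x 112 to 218, 112 mm high with knob. Rest posts 12 mm thick at x +-90, y -50, to 117 mm. Hinge wall y 88 to 100, to 123 mm.
- key_seat (a point): Pocket floor's centre, on the cutter at (0, -15.75, 25) mm: the middle of the key's lower end rests here when home. Slot 13.5 mm wide (cutter x), its floor 6 mm from the shaft axis, open to -y above the collar; inside the collar a closed pocket 13.5 x 19.5 mm, 30 mm deep, mouth chamfered 2 mm. Let go with its lower end in the slot, the key slides down by itself.
- slot_top (a point): Point straight above key_seat at the height of the shaft's top, 107 mm: the middle of the slot's upper end. The shaft is 30 mm in diameter, its last 6 mm tapered. Fingers that hold the key across its 12 mm width are wider than the slot, so they must stay above the shaft's top.
- disc_seat (a point): On the shaft axis at the collar's top, height 55 mm: here the disc's origin lies when the disc is home, its x and y axes along the cutter's. The shaft then stands 14 mm and the key 12 mm above the hub.
- key: Loose steel bar 12 (x) by 18 (y) by 80 mm (z), about 0.12 kg; origin at the centre of its lower end, z along it, up. Lower end tapered 2 mm a side over 4 mm. At the start it stands in the stand, lower end 10 mm, top 90 mm above the table. Home in the cutter its 12 mm width lies along the cutter's x (either way round), its top 105 mm above the table.
- stand: Fixed wooden block 90 (x) by 130 (y) by 45 mm high, origin at the centre of its underside. The key stands upright in its rectangular hole at (0, 30) mm, its axes along the stand's, the round pin in its round hole at (0, -35) mm; holes 35 mm deep.
- disc: Loose grating disc 110 mm across, 4 mm thick, teeth near the rim, about 0.4 kg, flat on the table. Origin at its underside's centre, z up. Rectangular aluminium hub to 38 mm height, x +-24 mm (flat grip sides), y -36 to 24. Open bore 32.6 mm diameter with a keyway on the -y side, 15.4 mm wide, to y = -29; lower edges chamfered 2.5 mm. The plain disc has a round, closed boss.
- guard (a joint): Angle of the guard in rad: 0 closed (level, above the shaft), 1.57 upright, 2.0 wide open at its stop; it counts as open above 1.4. Stiff hinge: it stays at any angle; about 4 N at the handle moves it. It starts closed or a little ajar.
- guard_hinge (a point): Middle of the guard's hinge line, on the cutter at (0, 88, 125) mm; the line runs along the cutter's x.
- guard_handle (a point): Middle of the guard's handle, a bar 14 mm thick, 100 mm long along the cutter's x, 190 mm from the hinge line, a 10 mm rod at each end joining it to the window frame (192 mm wide, 8 mm thick, hinge to 145 mm; 45 mm short of the bar). Closed it is on the cutter's -y side at 125 mm height; opening lifts it up and over to +y. The bar can turn between the fingers.
- pin: Bystander: round steel pin, 18 mm diameter, 70 mm long, upright in the stand; origin at its lower end.
- plain_disc: Bystander: plain disc 110 mm diameter, 4 mm thick, with a closed round boss 48 mm diameter to 34 mm height, no keyway; origin under its centre.
- bowl_a: Bystander: steel bowl 110 mm diameter, 45 mm high; origin under its centre.
- bowl_b: Bystander: another such bowl.
- cup: Bystander: steel cup 72 mm diameter, 70 mm high; origin under its centre.
- ladle: Bystander: steel spoon 190 mm long, lying on the table.
- jar: Bystander: white jar 70 mm diameter, 90 mm high; origin under its centre.

How it is judged (in metres and radians):
On the way, in this order (a step that is already met when the one before it is completed fails the run):
1. the guard has been swung up (over 1.4 rad) (value of joint guard above 1.4 rad), for 0.2 s.
2. the key stands home in the slot, let go, while the guard is open and the disc is still off the shaft (horizontal distance between key and key_seat below 0.004 m and z of key in the frame of key_seat below 0.004 m and angle between key's own z axis and vertical below 0.09 rad and contact force between the fingers and key below 0.3 N and value of joint guard above 1 rad and horizontal distance between disc and disc_seat above 0.05 m), for 0.2 s.
3. the disc sits on the collar with its keyway over the key, let go (horizontal distance between disc and disc_seat below 0.004 m and z of disc in the frame of disc_seat below 0.004 m and angle between the x axis of disc and the x axis of cutter, either way round below 0.15 rad and angle between disc's own z axis and vertical below 0.06 rad and contact force between the fingers and disc below 0.3 N), for 0.2 s.
At the end, for the whole second after the job is handed in: Guard closed within 0.05 rad; key's lower end within 4 mm of the pocket floor's centre sideways and in height, leaning less than 0.09 rad; disc's origin within 4 mm of its seat sideways and in height, lined up with the cutter within 0.15 rad, tilted less than 0.06 rad; both at rest (horizontal distance between key and key_seat below 0.004 m and z of key in the frame of key_seat below 0.004 m and angle between key's own z axis and vertical below 0.09 rad and horizontal distance between disc and disc_seat below 0.004 m and z of disc in the frame of disc_seat below 0.004 m and angle between the x axis of disc and the x axis of cutter, either way round below 0.15 rad and angle between disc's own z axis and vertical below 0.06 rad and value of joint guard below 0.05 rad and linear speed of each of disc, key below 0.02 m/s); the robot touches nothing.
It fails at once if the pin, the plain disc, a bowl, the cup, the spoon or the jar is moved more than 30 mm (distance of any of pin, plain_disc, bowl_a, bowl_b, cup, ladle, jar from where it was at the start of the episode above 0.03 m).
It also fails if it takes over 72 s, if anything falls off the work surface, if the arm or the gripper's body presses on something with over 40 N, if the wrist force passes 120 N, or if a joint passes its speed limit or range.

## Working session

There is one attempt and no reset: what is moved stays moved. The work goes in short steps, Python scripts to look and compute and a tool call to move; the robot and the scene stay as the last step left them, time stands still between calls to the robot, and variables do not carry over. Pictures are saved under pics/ and viewed, at most 10 in all, crops included, and the job is handed in when it is done.

Besides the shell and the picture viewer there is one more tool, called after "Call:" as name(argument=value, ...), one argument or row to a line, values as JSON. apply_moves: Moves the arm, as the interface text tells. Its arguments: {"type":"object","properties":{"steps":{"type":"array","items":{"type":"array","items":{"type":"array","items":{"type":"number"}}}}},"required":["steps"]}

```bash
mkdir -p pics; python3 - <<'E'
from rig import bot
import cv2
for n in("scene","top"):
    im=bot.capture(n); cv2.imwrite(f"pics/{n}0.png",im)
    m=bot.camera_model(n); print(n,m["intrinsics"],m["R"],m["t"])
s=bot.read_state(); print(s["position"],s["tcp_rot"],s["time_s"],s["opening"])
E
```

```text
scene [[541.48351622   0.         316.6517384 ]
 [  0.         541.48351622 239.51577864]
 [  0.           0.           1.        ]] [[ 0.31873948  0.94783861 -0.00266529]
 [ 0.53939892 -0.18370003 -0.82176828]
 [-0.77939332  0.26049234 -0.56981558]] [-0.17268425 -0.19812369  1.62924259]
top [[576.21383321   0.         328.35612203]
 [  0.         576.21383321 241.31923231]
 [  0.           0.           1.        ]] [[-0.09470072 -0.99549033  0.00554858]
 [-0.97355938  0.09144768 -0.20933099]
 [ 0.20787957 -0.02522566 -0.9778291 ]] [0.02687621 0.54599378 1.37003532]
[0.23945869 0.57662368 0.23268177] [[-9.23474952e-01  3.83657483e-01 -9.74438397e-04]
 [ 3.83658625e-01  9.23473536e-01 -1.63964979e-03]
 [ 2.70804162e-04 -1.88802720e-03 -9.99998181e-01]] 0.1 0.9977253022281697
```

View pics/scene0.png

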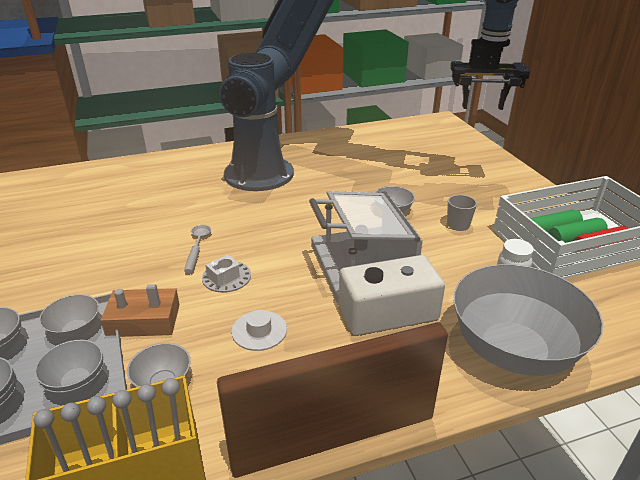

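View pics/top0.png

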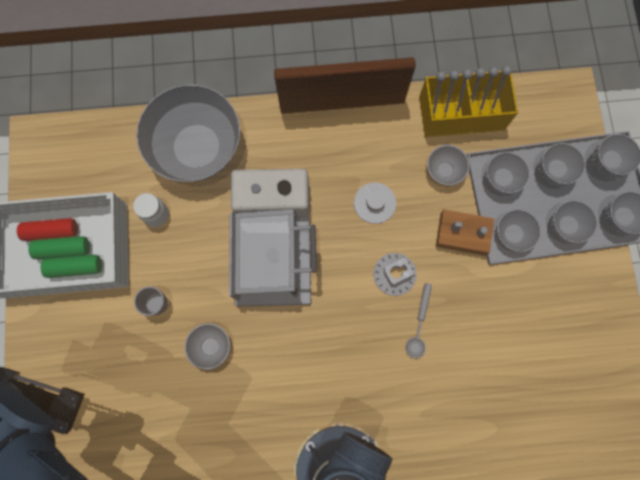

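The scene shows the cutter (top view ~(270,255), housing pointing away from the robot, handle at its right (305,260)), the stand at (466,232), the grating disc at (397,272), and the plain disc at (375,203). Next I enlarge those areas.

```bash
cat > h.py <<'E'
import numpy as np,cv2
from rig import bot
C={n:bot.camera_model(n) for n in("scene","top")}
def ray(n,u,v):
    c=C[n];R,t=np.array(c["R"]),np.array(c["t"])
    d=R.T@np.linalg.inv(c["intrinsics"])@[u,v,1.]; return -R.T@t,d
def plane(n,u,v,z):
    o,d=ray(n,u,v); return (o+d*(z-o[2])/d[2]).round(4)
def proj(n,X):
    c=C[n]; p=np.array(c["intrinsics"])@(np.array(c["R"])@np.array(X)+c["t"]); return (p[:2]/p[2]).round(1)
def tri(a,b):
    (o1,d1),(o2,d2)=ray("scene",*a),ray("top",*b)
    A=np.stack([d1,-d2],1); s=np.linalg.lstsq(A,o2-o1,rcond=None)[0]
    p,q=o1+d1*s[0],o2+d2*s[1]; return ((p+q)/2).round(4),np.linalg.norm(p-q).round(4)
E
python3 - <<'E'
import cv2,numpy as np
t=cv2.imread("pics/top0.png");s=cv2.imread("pics/scene0.png")
def crop(im,x,y,w,h,k): return cv2.resize(im[y:y+h,x:x+w],None,fx=k,fy=k,interpolation=cv2.INTER_CUBIC)
a=crop(t,225,160,100,150,4); b=crop(t,365,200,135,100,3)
c=np.zeros((600,800,3),np.uint8); c[:600,:400]=a; c[:300,395:800]=b[:300,:405]
d=crop(s,100,250,160,80,2.5); c[320:520,400:800]=d
cv2.imwrite("pics/c0.png",c)
cv2.imwrite("pics/c1.png",crop(s,300,175,155,160,3.7))
E
```

```text
(no output)
```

View pics/c0.png

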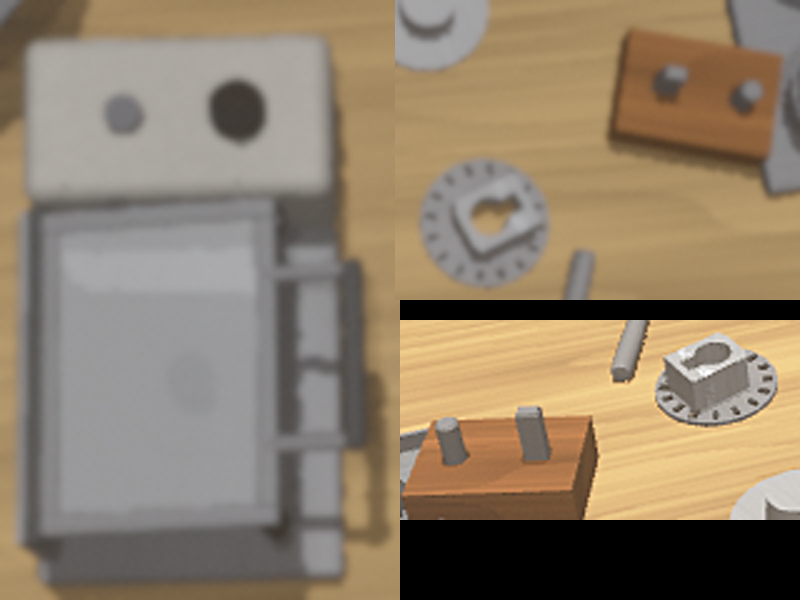

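View pics/c1.png

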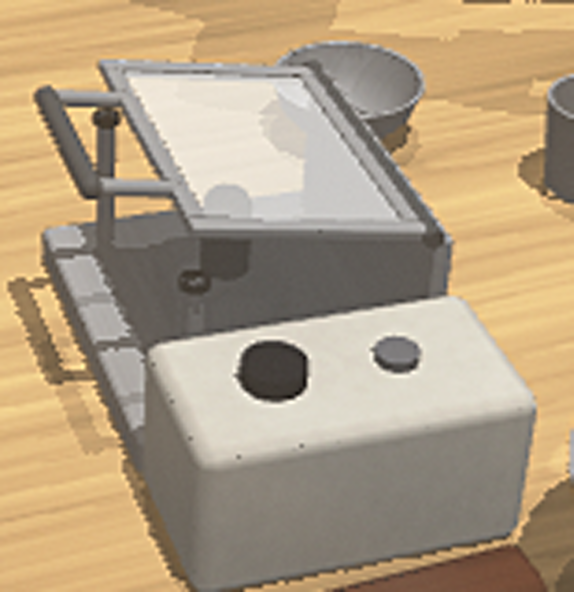

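The crops show the guard clearly ajar, with bar ends at top px (313.5,225.5)/(313.5,271.5) and scene px (324,226)/(312,200). The key is the stand's left peg in the top view, (459,224). The disc centre is at ≈(395,274) and its keyway points right and up.

```bash
python3 - <<'E'
from h import *
print("bar far",tri((323.8,225.8),(313.5,225.5)),"near",tri((312.2,200.1),(313.5,271.5)))
for p in[(231.3,169.5),(307,169),(308,208),(231.3,209.5)]: print("house",plane("top",*p,.112))
print("deck",plane("top",310.7,304.5,.025),plane("top",235.5,305.5,.025))
t=cv2.imread("pics/top0.png"); g=cv2.cvtColor(t,cv2.COLOR_BGR2HSV).astype(int)
# stand
m=((g[...,0]<14)&(g[...,1]>130)&(g[...,2]>120)).astype(np.uint8); m[:, :420]=0; m[:190]=0; m[270:]=0; m[:,505:]=0
m=cv2.morphologyEx(m,cv2.MORPH_CLOSE,np.ones((9,9)))
c=max(cv2.findContours(m,0,1)[0],key=cv2.contourArea)
P=np.array([plane("top",*q[0],.045)[:2] for q in c],np.float32)
print("stand",cv2.minAreaRect(P*1000),cv2.boundingRect(c))
# disc
m=((g[...,1]<70)).astype(np.uint8); m[:, :365]=0; m[:245]=0; m[302:]=0; m[:,418:]=0
m=cv2.morphologyEx(m,cv2.MORPH_CLOSE,np.ones((5,5)))
c=max(cv2.findContours(m,0,1)[0],key=cv2.contourArea)
print("disc ell",cv2.fitEllipse(c)); P=np.array([plane("top",*q[0],.002)[:2] for q in c],np.float32); print("disc",cv2.minEnclosingCircle(P*1000),cv2.fitEllipse(P*1000))
print("key top",tri((152,285.5),(459,224)))
print([plane("top",365+(x-395)/3,200+y/3,.09) for x,y in[(675,74)]])
b=g[256:290,380:414]; 
for r in g[255:290,378:416,2]: print(' '.join('%3d'%v for v in r))
print()
for r in g[216:236,446:468,2]: print(' '.join('%3d'%v for v in r))
E
```

```text
bar far (array([0.5644, 0.0084, 0.1614]), np.float64(0.0005)) near (array([0.4577, 0.0183, 0.1603]), np.float64(0.0002))
house [0.7355 0.196  0.112 ]
house [0.7196 0.0117 0.112 ]
house [0.6209 0.0179 0.112 ]
house [0.6344 0.202  0.112 ]
deck [0.3978 0.0332 0.025 ] [0.4129 0.2187 0.025 ]
stand ((538.6491088867188, -391.26763916015625), (82.54798889160156, 83.85783386230469), 73.28076171875) (459, 217, 34, 35)
disc ell ((394.4187316894531, 273.8611755371094), (42.14443588256836, 43.207210540771484), 115.86748504638672)
disc ((458.428466796875, -185.669677734375), 55.779571533203125) ((458.2278137207031, -185.6584930419922), (108.90569305419922, 109.7362060546875), 15.818284034729004)
key top (array([ 0.5527, -0.3441,  0.0893]), np.float64(0.0024))
[array([ 0.5509, -0.3433,  0.09  ])]
180 180 179 177 175 168 161 156 151 142 129 127 136 142 146 145 141 129 120 128 139 144 146 147 149 152 158 166 171 176 176 177 177 177 177 176 176 175
180 179 177 173 165 157 153 149 147 140 124 115 126 139 145 145 140 127 117 124 137 142 144 142 141 141 146 155 163 169 174 174 175 174 173 172 172 170
176
[... 6073 characters left out ...]
 138 137 131 116  92  80  76  77  77  77  77  79  87 101 117 128 133 134 133 132 131
141 142 139 132 116  95  82  79  76  76  77  76  81  94 114 128 134 136 136 135 135 135
143 142 141 136 125 106  90  83  80  80  79  79  85 105 125 134 136 136 137 136 136 136
142 142 142 140 133 121 101  89  87  85  85  86  94 112 131 137 138 138 138 137 138 136
143 143 143 142 139 128 110  98  96  96  94  95 102 121 136 140 141 139 140 138 139 139
147 145 145 144 142 134 120 108 106 108 105 104 113 127 138 142 142 143 142 142 142 141
150 149 148 148 148 143 137 127 125 127 123 120 123 132 140 142 143 143 144 144 144 144
151 150 150 150 149 150 147 142 142 142 140 140 140 141 144 144 145 145 144 145 144 144
```

```bash
cat >> h.py <<'E'
from scipy.spatial.transform import Rotation as Ro
def row(X,yang=None):
    """shift (cm) and turn (deg) in the tool's axes to TCP X, pointing down, tool y at world angle yang (mod 180)"""
    s=bot.read_state(); R=np.array(s["tcp_rot"]); d=R.T@(np.array(X)-s["position"])*100
    rv=np.zeros(3)
    if yang is not None:
        best=None
        for k in(0,180):
            a=np.radians(yang+k); y=np.array([np.cos(a),np.sin(a),0]); z=np.array([0,0,-1.]); T=np.stack([np.cross(y,z),y,z],1)
            v=Ro.from_matrix(R.T@T).as_rotvec(degrees=True)
            if best is None or np.linalg.norm(v)<np.linalg.norm(best): best=v
        rv=best
    return d.round(2),rv.round(2)
YAW=np.radians(-4.9)
def cut(p,o=(.515,.111)):
    c,s=np.cos(YAW),np.sin(YAW); return np.array([o[0]+c*p[0]-s*p[1],o[1]+s*p[0]+c*p[1],p[2]])
E
python3 - <<'E'
from h import *
print(row((.511,.0133,.235),85.1),bot.read_state()["joint_positions"])
E
```

```text
(array([-46.69, -41.6 ,  -0.17]), array([ -0.1 ,  -0.03, -17.66])) [ 5.72094251e+01  3.02724640e+01  8.21490965e+01 -4.26208182e-03
  6.76876515e+01 -1.02284755e+01]
```

Call:
apply_moves(
  steps=[
    [[-12,-10.5,0,0,0,-5,-0.08],[-24,-21,0,0,0,-9,-0.08],[-36,-32,0,0,0,-14,-0.08],[-46.7,-41.6,0,-0.1,0,-17.7,-0.08],[-46.7,-41.6,0,-0.1,0,-17.7,-0.08],[-46.7,-41.6,0,-0.1,0,-17.7,-0.08],[-46.7,-41.6,0,-0.1,0,-17.7,-0.08],[-46.7,-41.6,0,-0.1,0,-17.7,-0.08],[-46.7,-41.6,0,-0.1,0,-17.7,-0.08],[-46.7,-41.6,0,-0.1,0,-17.7,-0.08],[-46.7,-41.6,0,-0.1,0,-17.7,-0.08],[-46.7,-41.6,0,-0.1,0,-17.7,-0.08],[-46.7,-41.6,0,-0.1,0,-17.7,-0.08]],
  ],
)

```text
time_s: 1.72
position: [0.5103, 0.0152, 0.2333]
tcp_rot: [[-0.997, 0.083, -0.001], [0.083, 0.997, 0.002], [0.001, 0.002, -1.0]]
force: [-0.5, -0.2, 0.2]
opening: 0.46
grasp_force: 0.0
```

Call:
apply_moves(
  steps=[
    [[0,-0.15,3,0,0,0,-0.08],[0,-0.15,6,0,0,0,-0.08],[0,-0.15,8,0,0,0,-0.08],[0,-0.15,8,0,0,0,-0.08],[0,-0.15,8,0,0,0,-1],[0,-0.15,8,0,0,0,-1],[0,-0.15,8,0,0,0,-1],[0,-0.15,8,0,0,0,-1]],
  ],
)

```text
time_s: 2.72
position: [0.5119, 0.0144, 0.154]
tcp_rot: [[-0.996, 0.087, 0.002], [0.087, 0.996, 0.006], [-0.002, 0.006, -1.0]]
force: [1.8, 9.0, -0.9]
opening: 0.147
grasp_force: 30.0
```

Call:
apply_moves(
  steps=[
    [[0,0.5,-1.9,0,0,0,-1],[0,1.1,-3.7,0,0,0,-1],[0,1.95,-5.4,0,0,0,-1],[0,2.95,-7.0,0,0,0,-1],[0,4.1,-8.55,0,0,0,-1],[0,5.4,-9.95,0,0,0,-1],[0,6.8,-11.2,0,0,0,-1],[0,8.35,-12.3,0,0,0,-1],[0,10.0,-13.2,0,0,0,-1],[0,11.75,-14.0,0,0,0,-1],[0,13.55,-14.6,0,0,0,-1],[0,15.4,-15.0,0,0,0,-1],[0,17.3,-15.25,0,0,0,-1],[0,19.2,-15.3,0,0,0,-1],[0,20.5,-15.2,0,0,0,-1],[0,20.5,-15.2,0,0,0,-1],[0,20.5,-15.2,0,0,0,-1]],
  ],
)

```text
time_s: 4.85
position: [0.5263, 0.2179, 0.3082]
tcp_rot: [[-0.997, 0.083, -0.002], [0.083, 0.997, 0.004], [0.003, 0.004, -1.0]]
force: [-7.5, 2.6, 11.2]
opening: 0.152
grasp_force: 30.1
```

Call:
apply_moves(
  steps=[
    [[0,0,0,0,0,0,0.2],[0,0,0,0,0,0,0.2],[0,0,0,0,0,0,0.2],[0,0,-3,0,0,0,0.2],[0,0,-6,0,0,0,0.2],[0,0,-6,0,0,0,0.2],[0,-6,-6,0,0,0,0.2],[0,-12,-6,0,0,0,0.2],[0,-18,-6,0,0,0,0.2],[0,-24,-6,0,0,0,0.2],[0,-30,-6,0,0,0,0.2],[0,-30,-6,0,0,0,0.2]],
  ],
)

```text
time_s: 6.35
position: [0.5024, -0.0865, 0.3638]
tcp_rot: [[-0.996, 0.092, -0.002], [0.092, 0.996, 0.002], [0.002, 0.001, -1.0]]
force: [-0.1, 0.5, -0.1]
opening: 0.605
grasp_force: 0.0
```

```bash
python3 - <<'E'
from h import *
for n in("scene","top"): cv2.imwrite(f"pics/{n}1.png",bot.capture(n))
t=cv2.imread("pics/top1.png");s=cv2.imread("pics/scene1.png")
def crop(im,x,y,w,h,k): return cv2.resize(im[y:y+h,x:x+w],None,fx=k,fy=k,interpolation=cv2.INTER_CUBIC)
c=np.zeros((600,800,3),np.uint8)
c[:320,:400]=crop(t,228,205,100,80,4); c[:400,400:]=crop(s,310,190,80,80,5)
c[320:600,:400]=crop(t,430,195,80,56,5); c[400:600,400:]=crop(s,100,265,100,50,4)
cv2.imwrite("pics/c2.png",c)
d=lambda a,b:np.degrees(np.arctan2(*(b-a)[[1,0]]))
A,B=plane("top",442.7,210,.045),plane("top",494,219.3,.045); print(A,B,d(B,A)-90, np.linalg.norm(A-B))
E
```

```text
[ 0.6025 -0.321   0.045 ] [ 0.5663 -0.4468  0.045 ] -16.053614453371495 0.13090485094143758
```

View pics/c2.png

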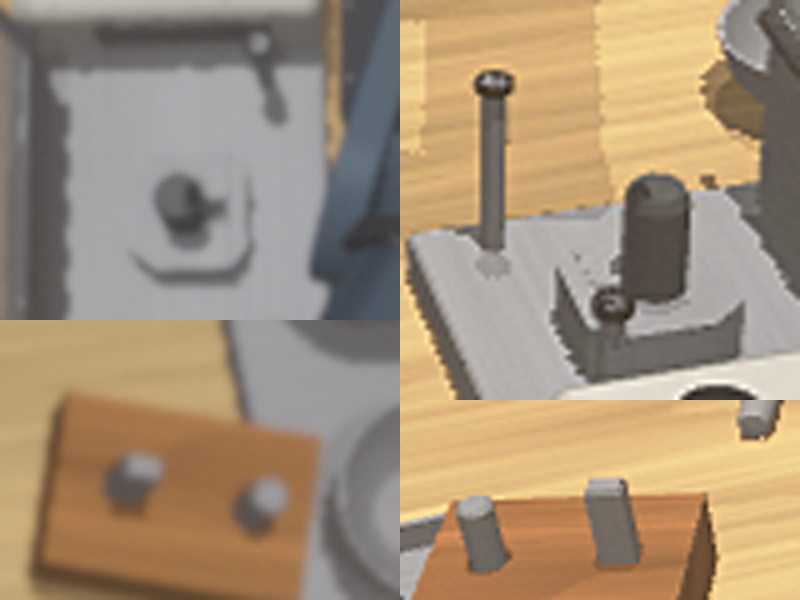

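The slot (crop (212,208)) faces image-right. Shaft top is at top px ≈(273,253) / scene px (361,228). The post heads are at scene (329,206) and (352,251), and the key top is at (459,224) top / (152,286.5) scene.

```bash
python3 - <<'E'
from h import *
print("shaft tri",tri((361.4,228),(273,253)),plane("top",273,253,.107),plane("scene",361.4,228,.107))
a=plane("scene",329,206,.117);b=plane("scene",352.4,250.6,.117);print("posts",a,b,tri((352.4,250.6),(293,215.5)),np.degrees(np.arctan2(*(b-a)[[1,0]])),np.linalg.norm(b-a))
print("exp posts",cut((-.09,-.05,.117)),cut((.09,-.05,.117)))
K=[(443.6,210),(494,218.6),(490,250.6),(438.4,245)]
P=[plane("top",*p,.045) for p in K];print("stand",P,np.mean(P,0))
d=lambda a,b:np.degrees(np.arctan2(*(b-a)[[1,0]]))
print(d(P[1],P[0])-90,d(P[2],P[3])-90,d(P[3],P[0]),d(P[2],P[1]))
print("key",tri((152,286.5),(459,224.2)),plane("top",459,224.2,.09),plane("scene",152,286.5,.09))
# projected outlines for overlay check
from h import cut
E
```

```text
shaft tri (array([0.52  , 0.111 , 0.1062]), np.float64(0.0011)) [0.5196 0.1104 0.107 ] [0.5212 0.1111 0.107 ]
posts [0.4259 0.0693 0.117 ] [0.6064 0.0555 0.117 ] (array([0.6048, 0.0557, 0.1158]), np.float64(0.0009)) -4.372003091341992 0.18102676597674727
exp posts [0.42105808 0.06887026 0.117     ] [0.60040023 0.05349521 0.117     ]
stand [array([ 0.6023, -0.3232,  0.045 ]), array([ 0.5681, -0.4471,  0.045 ]), array([ 0.4875, -0.4244,  0.045 ]), array([ 0.5137, -0.2979,  0.045 ])] [ 0.5429  -0.37315  0.045  ]
-15.431051966430957 -11.701350413628916 -15.936854490802316 -15.729221905555367
key (array([ 0.5527, -0.3446,  0.087 ]), np.float64(0.0025)) [ 0.5519 -0.3451  0.09  ] [ 0.5572 -0.3432  0.09  ]
```

```bash
python3 - <<'E'
from h import *
print(row((.552,-.3445,.16),-15.6),row((.552,-.3445,.16)))
E
```

```text
(array([ -7.25, -25.71,  20.31]), array([ 2.500e-01,  2.000e-02, -7.939e+01])) (array([ -7.25, -25.71,  20.31]), array([0., 0., 0.]))
```

Call:
apply_moves(
  steps=[
    [[-1,-4,3,0,0,10,0.2],[-2,-8,6,0,0,20,0.2],[-3,-12,9,0,0,30,0.2],[-4,-16,12,0,0,40,0.2],[-5,-19,15,0,0,50,0.2],[-6,-22,17,0,0,60,0.2],[-7,-25,19,0,0,70,0.2],[-7.25,-25.7,20.3,0,0,80,0.2],[-7.25,-25.7,20.3,0,0,90,0.2],[-7.25,-25.7,20.3,0,0,100.6,0.2],[-7.25,-25.7,20.3,0,0,100.6,0.2],[-7.25,-25.7,20.3,0,0,100.6,0.2],[-7.25,-25.7,20.3,0,0,100.6,0.2]],
  ],
)

```text
time_s: 8.07
position: [0.554, -0.3438, 0.162]
tcp_rot: [[0.264, 0.964, 0.0], [0.964, -0.264, 0.002], [0.002, -0.0, -1.0]]
force: [0.1, 0.1, 0.0]
opening: 0.599
grasp_force: 0.0
```

```bash
python3 - <<'E'
from h import *
print(row((.552,-.3445,.075),-15.6),bot.read_state()["joint_positions"])
for n in("scene","top"): cv2.imwrite(f"pics/{n}2.png",bot.capture(n))
E
```

```text
(array([-0.13, -0.17,  8.7 ]), array([-0.01, -0.1 ,  0.27])) [-41.67088347  36.94528969  81.66107847   0.10176227  61.44685722
 -26.38487884]
```

Call:
apply_moves(
  steps=[
    [[-0.1,-0.15,4,0,0,0,0.2],[-0.1,-0.15,7,0,0,0,0.2],[-0.1,-0.15,8.7,0,0,0,0.2],[-0.1,-0.15,8.7,0,0,0,0.2],[-0.1,-0.15,8.7,0,0,0,-1],[-0.1,-0.15,8.7,0,0,0,-1],[-0.1,-0.15,8.7,0,0,0,-1],[-0.1,-0.15,8.7,0,0,0,-1],[-0.1,-0.15,8.7,0,0,0,-1]],
  ],
)

```text
time_s: 9.3
position: [0.5522, -0.345, 0.0752]
tcp_rot: [[0.267, 0.964, 0.001], [0.964, -0.267, 0.001], [0.002, 0.001, -1.0]]
force: [0.1, -0.0, 0.9]
opening: 0.135
grasp_force: 29.9
```

Call:
apply_moves(
  steps=[
    [[0,0,-2,0,0,0,-1],[0,0,-4,0,0,0,-1],[0,0,-8,0,0,0,-1],[0,0,-13.5,0,0,0,-1],[0,0,-13.5,0,0,0,-1]],
  ],
)

```text
time_s: 9.93
position: [0.5543, -0.3472, 0.2168]
tcp_rot: [[0.266, 0.964, 0.009], [0.964, -0.266, -0.006], [-0.004, 0.01, -1.0]]
force: [-0.1, 0.6, -1.8]
opening: 0.139
grasp_force: 29.9
```

```bash
sed -i 's/radians(-4.9)/radians(-4.5)/; s/(.515,.111)/(.5198,.1115)/' h.py; python3 - <<'E'
from h import *
print(cut((0,-.01575,.21)),row(cut((0,-.01575,.21)),-4.5))
E
```

```text
[0.51856427 0.09579855 0.21      ] (array([ 41.75, -15.25,   0.37]), array([  0.56,   0.27, -10.95]))
```

Call:
apply_moves(
  steps=[
    [[5,-2,0,0,0,-1,-1],[11,-4,0,0,0,-3,-1],[17,-6,0,0,0,-5,-1],[23,-8.5,0,0,0,-7,-1],[29,-11,0,0,0,-9,-1],[34,-13,0,0,0,-11,-1],[38,-14.3,0,0,0,-11,-1],[41.75,-15.25,0,0,0,-11,-1],[41.75,-15.25,0,0,0,-11,-1],[41.75,-15.25,0,0,0,-11,-1],[41.75,-15.25,0,0,0,-11,-1],[41.75,-15.25,0,0,0,-11,-1]],
  ],
)

```text
time_s: 11.42
position: [0.5164, 0.0969, 0.2106]
tcp_rot: [[0.08, 0.997, 0.0], [0.997, -0.08, 0.002], [0.002, -0.0, -1.0]]
force: [-1.2, 0.5, -2.2]
opening: 0.136
grasp_force: 29.9
```

```bash
python3 - <<'E'
from h import *
print(row(cut((0,-.01575,.18)),-4.5))
for n in("scene","top"): cv2.imwrite(f"pics/{n}3.png",bot.capture(n))
t=cv2.imread("pics/top3.png");s=cv2.imread("pics/scene3.png")
def crop(im,x,y,w,h,k): return cv2.resize(im[y:y+h,x:x+w],None,fx=k,fy=k,interpolation=cv2.INTER_CUBIC)
c=np.zeros((600,800,3),np.uint8)
c[:,:400]=crop(t,228,190,100,150,4); c[:,400:]=crop(s,310,160,80,120,5)
cv2.imwrite("pics/c3.png",c)
E
```

```text
(array([-0.09,  0.23,  3.06]), array([-0.  , -0.09, -0.06]))
```

View pics/c3.png

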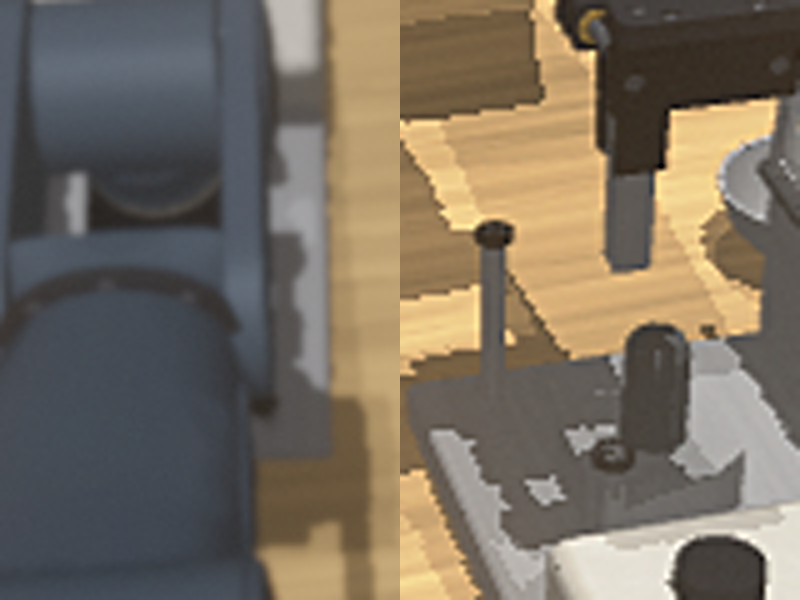

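The key is held upright above the shaft: lower end at crop (628,268), edges at x≈606 and 655. The shaft spans 622 to 690. I compare these with the projected expected outlines.

```bash
python3 - <<'E'
from h import *
p=np.array(bot.read_state()["position"]); R=np.array(bot.read_state()["tcp_rot"])
ex,ey=R[:,1],R[:,0]
for z in(.165,.155,.151):
    print("key z",z,[(proj("scene",[*(p+sx*.006*ex+sy*.009*ey)[:2],z])-[310,160])*5+[400,0] for sx in(-1,1) for sy in(-1,1)])
print("bot",[((proj("scene",[*(p+sx*.004*ex+sy*.007*ey)[:2],p[2]-.065])-[310,160])*5+[400,0]).round() for sx in(-1,1) for sy in(-1,1)])
sh=[((proj("scene",cut((.015*np.cos(a),.015*np.sin(a),.09)))-[310,160])*5+[400,0]).round() for a in np.linspace(0,6.28,24)]
print("shaft edges",min(q[0] for q in sh),max(q[0] for q in sh))
s=cv2.imread("pics/scene3.png"); g=cv2.cvtColor(s,cv2.COLOR_BGR2GRAY)
for v in(198,203,207,210,212,213,214,215): print(v,g[v,346:368])
for v in(235,238,242,246): print(v,g[v,350:374])
E
```

```text
key z 0.165 [array([604.5, 222.5]), array([644.5, 217. ]), array([612.5, 236.5]), array([653., 231.])]
key z 0.155 [array([603.5, 242.5]), array([643.5, 237. ]), array([612. , 256.5]), array([652., 251.])]
key z 0.151 [array([603.5, 250.5]), array([643., 245.]), array([611.5, 264.5]), array([651.5, 259. ])]
bot [array([608., 262.]), array([639., 258.]), array([614., 272.]), array([645., 268.])]
shaft edges 621.0 688.0
198 [186 187 189 192 205 101  78  89  90  90  90  90  90  86  69 218 217 209
 209 213 214 214]
203 [193 191 191 196 173  93  83  90  91  93  91  91  89  84 100 179 181 176
 205 208 208 208]
207 [186 186 187 192 173  94  84  92  90  91  90  88  88  84 126 184 185 186
 179 207 208 206]
210 [176 178 178 179 132  81  87  90  90  91  89  89  89  82 152 183 186 187
 189 186 180 207]
212 [178 179 180 182 190 141  90  87  90  88  87  87  86  74 146 173 172 169
 166 168 171 174]
213 [181 183 180 181 184 194  98  75  80  80  75  73  66 115 173 178 177 181
 184 186 186 187]
214 [177 178 175 174 173 177 129 120 123 125 154 190 193 193 191 189 188 190
 190 190 189 185]
215 [170 168 169 172 175 182 191 198 201 200 199 194 193 193 190 188 185 182
 179 177 178 176]
235 [ 96  93  89  88 111  72  65  67  68  68  69  74  68  70  67  73  70  56
 152 182 184 182 183 180]
238 [118  97 106 111  77  65  69  68  69  69  70  68  69  69  73  74  68  79
 179 182 179 180 181 179]
242 [ 93  92  93  98  76  70  70  68  67  66  71  70  69  69  75  73  64 111
 179 179 175 175 175 178]
246 [164 171 176 113  68  67  69  68  71  68  68  70  70  70  75  72  63 123
 176 177 175 176 174 175]
```

Call:
apply_moves(
  steps=[
    [[-0.1,0.2,1.5,0,0,0,-1],[-0.1,0.2,3,0,0,0,-1],[-0.1,0.2,3.5,0,0,0,-1],[-0.1,0.2,4,0,0,0,-1],[-0.1,0.2,4.5,0,0,0,-1],[-0.1,0.2,5,0,0,0,-1],[-0.1,0.2,5.3,0,0,0,-1],[-0.1,0.2,5.3,0,0,0,-1]],
  ],
)

```text
time_s: 12.52
position: [0.5182, 0.0969, 0.1576]
tcp_rot: [[0.078, 0.997, 0.0], [0.997, -0.078, 0.002], [0.002, 0.0, -1.0]]
force: [-0.1, -0.5, -0.5]
opening: 0.137
grasp_force: 29.9
```

Call:
apply_moves(
  steps=[
    [[0,0,0.7,0,0,0,-1],[0,0,1.4,0,0,0,-1],[0,0,2.1,0,0,0,-1],[0,0,2.8,0,0,0,-1],[0,0,3.5,0,0,0,-1],[0,0,3.5,0,0,0,-1]],
  ],
)

```text
time_s: 13.28
position: [0.5178, 0.0969, 0.122]
tcp_rot: [[0.078, 0.997, -0.001], [0.997, -0.078, 0.002], [0.002, -0.001, -1.0]]
force: [-0.1, 0.8, -0.9]
opening: 0.134
grasp_force: 29.9
```

Call:
apply_moves(
  steps=[
    [[0,0,0,0,0,0,-0.4],[0,0,0,0,0,0,-0.4],[0,0,0,0,0,0,-0.4],[0,0,0,0,0,0,-0.4],[0,0,0,0,0,0,-0.4],[0,0,-4,0,0,0,-0.4],[0,0,-8,0,0,0,-0.4],[-6,0,-10,0,0,0,0.2],[-12,0,-10,0,0,0,0.9],[-18,0,-10,0,0,0,0.9],[-24,0,-10,0,0,0,0.9],[-26,0,-10,0,0,0,0.9],[-26,0,-10,0,0,0,0.9]],
  ],
)

```text
time_s: 14.9
position: [0.4978, -0.1632, 0.2221]
tcp_rot: [[0.081, 0.997, 0.0], [0.997, -0.081, 0.002], [0.002, 0.0, -1.0]]
force: [-0.6, 0.9, -0.1]
opening: 0.89
grasp_force: 0.0
```

```bash
python3 - <<'E'
from h import *
for n in("scene","top"): cv2.imwrite(f"pics/{n}4.png",bot.capture(n))
t=cv2.imread("pics/top4.png");s=cv2.imread("pics/scene4.png");t0=cv2.imread("pics/top0.png")
def crop(im,x,y,w,h,k): return cv2.resize(im[y:y+h,x:x+w],None,fx=k,fy=k,interpolation=cv2.INTER_CUBIC)
c=np.zeros((600,800,3),np.uint8)
c[:300,:400]=crop(t,238,220,80,60,5); c[:400,400:]=crop(s,310,190,80,80,5)
c[300:,:400]=crop(t0,374,255,40,30,10); c[400:,400:]=crop(s,198,252,56,28,400/56)[:200]
cv2.imwrite("pics/c4.png",c)
E
```

```text
(no output)
```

View pics/c4.png

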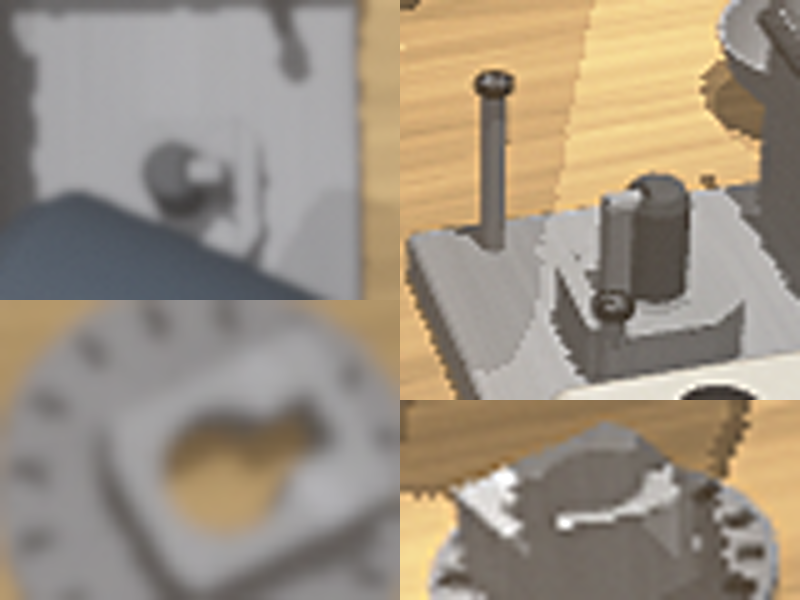

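The key is home: its bright top sits level with the shaft top at top px (279,254), scene (352,229). Next is the disc: refine its centre from both views and its yaw from the hub edges.

```bash
python3 - <<'E'
from h import *
s=cv2.imread("pics/scene0.png");g=cv2.cvtColor(s,cv2.COLOR_BGR2HSV)
m=(g[...,1]<70).astype(np.uint8); m[:250]=0;m[300:]=0;m[:,:198]=0;m[:,256:]=0
m=cv2.morphologyEx(m,cv2.MORPH_CLOSE,np.ones((5,5)))
c=max(cv2.findContours(m,0,1)[0],key=cv2.contourArea)
P=np.array([plane("scene",*q[0],.004)[:2] for q in c],np.float32)*1000
e=cv2.fitEllipse(P);print("scene",cv2.boundingRect(c),e)
P=P[P[:,0]>np.median(P[:,0])-5]  # near side only: hub hides the far rim
A=np.c_[2*P,np.ones(len(P))];x=np.linalg.lstsq(A,(P**2).sum(1),rcond=None)[0];print("near fit",x[:2],np.sqrt(x[2]+x[0]**2+x[1]**2))
print("top exp", proj("top",(.4583,-.1857,.002)))
d=lambda a,b:np.degrees(np.arctan2(*(b-a)[[1,0]]))
o=np.array([378,255]);f=lambda x,y:plane("top",*(o+[x,y]),.038)
print("x-dir",d(f(13.3,27),f(7,16)),"y-dir-90",d(f(32.6,20),f(19.5,26))-90)
# bore centre from the orange seen through and the hub corners
k=tuple(f(*q) for q in[(14.7,28),(7,15.5)]);print(k)
E
```

```text
scene (202, 255, 49, 37) ((452.99688720703125, -187.43548583984375), (105.967529296875, 127.44588470458984), 88.5237808227539)
near fit [ 460.69127491 -187.53485556] 53.95406784865387
top exp [394.4 273.7]
x-dir 23.22251359347425 y-dir-90 19.03593146176999
(array([ 0.4303, -0.1738,  0.038 ]), array([ 0.4632, -0.1584,  0.038 ]))
```

```bash
python3 - <<'E'
from h import *
print(row((.459,-.1862,.10),22),row((.459,-.1862,.021),22))
E
```

```text
(array([-2.86, -3.65, 12.2 ]), array([ -0.  ,  -0.18, -26.43])) (array([-2.88, -3.64, 20.1 ]), array([ -0.  ,  -0.18, -26.43]))
```

Call:
apply_moves(
  steps=[
    [[-1,-1.5,4,0,0,-9,0.33],[-2,-3,8,0,0,-18,0.33],[-2.9,-3.65,12,0,0,-26.4,0.33],[-2.9,-3.65,15,0,0,-26.4,0.33],[-2.9,-3.65,15,0,0,-26.4,0.33],[-2.9,-3.65,15,0,0,-26.4,0.33],[-2.9,-3.65,15,0,0,-26.4,0.33]],
  ],
)

```text
time_s: 15.88
position: [0.4605, -0.1882, 0.0736]
tcp_rot: [[-0.375, 0.927, 0.003], [0.927, 0.375, 0.0], [-0.001, 0.003, -1.0]]
force: [0.1, -0.0, 0.2]
opening: 0.668
grasp_force: 0.0
```

```bash
python3 - <<'E'
from h import *
print(row((.459,-.1862,.021),22))
E
```

```text
(array([ 0.24, -0.08,  5.26]), array([0.15, 0.06, 0.  ]))
```

Call:
apply_moves(
  steps=[
    [[0.2,-0.1,2,0,0,0,0.33],[0.2,-0.1,4,0,0,0,0.33],[0.2,-0.1,5.1,0,0,0,0.33],[0.2,-0.1,5.2,0,0,0,0.33],[0.2,-0.1,5.2,0,0,0,0.33],[0.2,-0.1,5.2,0,0,0,-1],[0.2,-0.1,5.2,0,0,0,-1],[0.2,-0.1,5.2,0,0,0,-1],[0.2,-0.1,5.2,0,0,0,-1],[0.2,-0.1,5.2,0,0,0,-1]],
  ],
)

```text
time_s: 17.12
position: [0.4582, -0.1869, 0.0207]
tcp_rot: [[-0.374, 0.928, 0.002], [0.928, 0.374, 0.001], [0.0, 0.002, -1.0]]
force: [-0.2, 1.3, 6.1]
opening: 0.549
grasp_force: 30.0
```

Call:
apply_moves(
  steps=[
    [[0,0,-2,0,0,0,-1],[0,0,-5,0,0,0,-1],[0,0,-10,0,0,0,-1],[0,0,-15,0,0,0,-1],[0,0,-15,0,0,0,-1]],
  ],
)

```text
time_s: 17.75
position: [0.4594, -0.1881, 0.173]
tcp_rot: [[-0.374, 0.927, 0.006], [0.927, 0.374, -0.003], [-0.005, 0.005, -1.0]]
force: [0.2, -0.9, -3.0]
opening: 0.548
grasp_force: 30.0
```

```bash
python3 - <<'E'
from h import *
print(row(cut((0,0,.17)),-4.5))
E
```

```text
(array([25.53, 16.8 ,  0.26]), array([ 0.34,  0.21, 26.45]))
```

Call:
apply_moves(
  steps=[
    [[4,2.8,0,0,0,5,-1],[8,5.6,0,0,0,10,-1],[12.5,8.4,0,0,0,15,-1],[17,11.2,0,0,0,20,-1],[21,14,0,0,0,26.4,-1],[24,16,0,0,0,26.4,-1],[25.5,16.8,0,0,0,26.4,-1],[25.5,16.8,0,0,0,26.4,-1],[25.5,16.8,0,0,0,26.4,-1],[25.5,16.8,0,0,0,26.4,-1],[25.5,16.8,0,0,0,26.4,-1]],
  ],
)

```text
time_s: 19.12
position: [0.5183, 0.1114, 0.1708]
tcp_rot: [[0.079, 0.997, 0.0], [0.997, -0.079, 0.002], [0.002, 0.0, -1.0]]
force: [0.6, -0.1, -3.7]
opening: 0.546
grasp_force: 30.0
```

```bash
python3 - <<'E'
from h import *
print(row(cut((0,0,.17)),-4.5))
s=bot.capture("scene"); cv2.imwrite("pics/scene5.png",s)
c=cv2.resize(s[140:260,290:450],None,fx=5,fy=5,interpolation=cv2.INTER_CUBIC)
p=np.array(bot.read_state()["position"]);R=np.array(bot.read_state()["tcp_rot"])
for rad,z in((.055,-.0207),(.055,-.0167)):
    q=np.array([proj("scene",p+rad*np.cos(a)*R[:,0]+rad*np.sin(a)*R[:,1]+[0,0,z]) for a in np.linspace(0,6.283,60)])
    print(rad,z,q.min(0),q.max(0)); q=((q-[290,140])*5+2).astype(int)
    for x in q: cv2.circle(c,tuple(int(v) for v in x),1,(0,0,255),-1)
cv2.imwrite("pics/c5.png",c)
E
```

```text
(array([0.02, 0.15, 0.08]), array([ 0.02, -0.09, -0.05]))
0.055 -0.0207 [336.5 197.7] [387.6 224.5]
0.055 -0.0167 [336.5 196.2] [387.8 222.9]
```

View pics/c5.png

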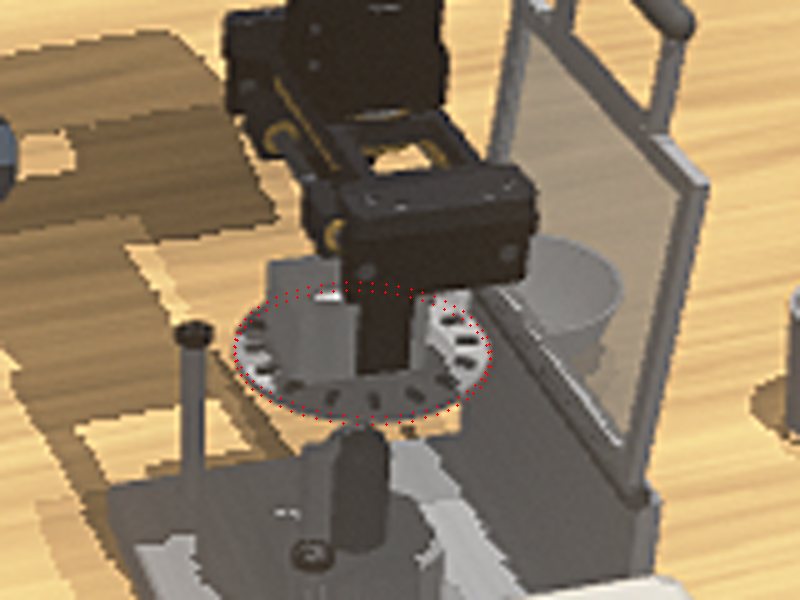

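The disc hangs level, and its outline matches the red predicted rim to within a pixel (236–489 in the crop), so I lower it.

Call:
apply_moves(
  steps=[
    [[0,0.15,1.5,0,0,0,-1],[0,0.15,3,0,0,0,-1],[0,0.15,3.8,0,0,0,-1],[0,0.15,4.2,0,0,0,-1],[0,0.15,4.6,0,0,0,-1],[0,0.15,5,0,0,0,-1],[0,0.15,5.4,0,0,0,-1],[0,0.15,5.4,0,0,0,-1]],
  ],
)

```text
time_s: 20.18
position: [0.5196, 0.1123, 0.1165]
tcp_rot: [[0.078, 0.997, -0.0], [0.997, -0.078, 0.002], [0.002, -0.0, -1.0]]
force: [-0.1, 0.2, -3.7]
opening: 0.545
grasp_force: 30.0
```

Call:
apply_moves(
  steps=[
    [[0,0,0.5,0,0,0,-1],[0,0,1,0,0,0,-1],[0,0,1.5,0,0,0,-1],[0,0,2,0,0,0,-1],[0,0,2.5,0,0,0,-1],[0,0,3,0,0,0,-1],[0,0,3.5,0,0,0,-1],[0,0,3.9,0,0,0,-1],[0,0,3.9,0,0,0,-1]],
  ],
)

```text
time_s: 21.3
position: [0.5196, 0.1124, 0.0774]
tcp_rot: [[0.078, 0.997, -0.0], [0.997, -0.078, 0.002], [0.002, -0.0, -1.0]]
force: [0.7, 0.8, -3.6]
opening: 0.547
grasp_force: 30.0
```

Call:
apply_moves(
  steps=[
    [[0,0,0.15,0,0,0,-1],[0,0,0.15,0,0,0,-1],[0,0,0.15,0,0,0,0.4],[0,0,0.15,0,0,0,0.4],[0,0,0.15,0,0,0,0.4],[0,0,0.15,0,0,0,0.4],[0,0,-3,0,0,0,0.4],[0,0,-7,0,0,0,0.4],[0,0,-12,0,0,0,0.4],[-6,0,-15,0,0,0,0.4],[-12,0,-18,0,0,0,0.4],[-18,0,-18,0,0,0,0.4],[-22,0,-18,0,0,0,0.4],[-22,0,-18,0,0,0,0.4]],
  ],
)

```text
time_s: 23.05
position: [0.5026, -0.1104, 0.2576]
tcp_rot: [[0.083, 0.997, 0.001], [0.997, -0.083, 0.001], [0.001, 0.001, -1.0]]
force: [-0.1, 0.3, -0.1]
opening: 0.704
grasp_force: 0.0
```

```bash
python3 - <<'E'
from h import *
s=bot.capture("scene"); t=bot.capture("top"); cv2.imwrite("pics/scene6.png",s); cv2.imwrite("pics/top6.png",t)
c=np.zeros((600,800,3),np.uint8)
c[:,:400]=cv2.resize(t[190:310,228:308],None,fx=5,fy=5,interpolation=cv2.INTER_CUBIC)
c[:,400:]=cv2.resize(s[160:280,320:400],None,fx=5,fy=5,interpolation=cv2.INTER_CUBIC)
for n,o,b in(("scene",(320,160),400),("top",(228,190),0)):
    for a in np.linspace(0,6.283,40):
        x=(proj(n,cut((.055*np.cos(a),.055*np.sin(a),.059)))-o)*5+2; cv2.circle(c,(int(x[0])+b,int(x[1])),1,(0,0,255),-1)
cv2.imwrite("pics/c6.png",c); print(bot.read_state()["position"])
# guard bar sightings
E
```

```text
[ 0.50218481 -0.10719576  0.25718358]
```

View pics/c6.png

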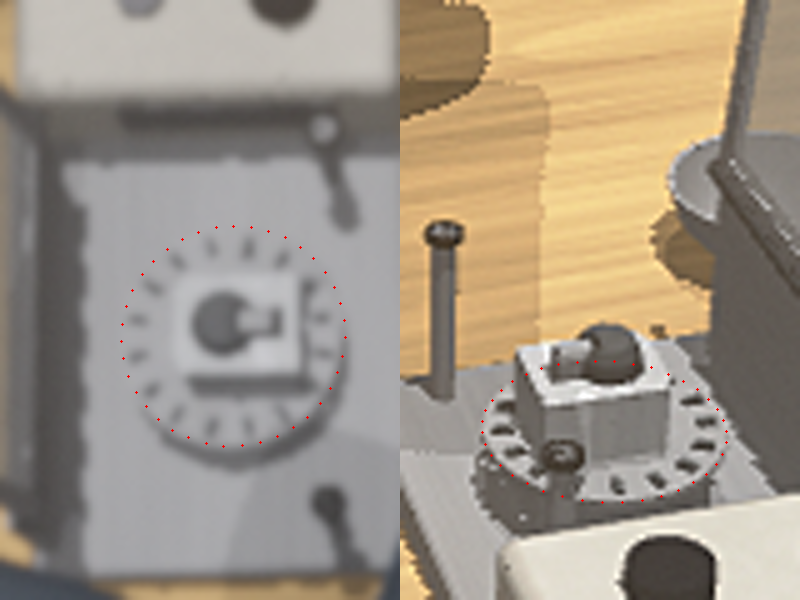

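The disc sits flat, with the shaft and key standing through the hub and the rim on the predicted circle. Now I close the guard.

```bash
python3 - <<'E'
from h import *
print(row((.5263,.2179,.385),85.2))
E
```

```text
(array([ 32.63,  -0.18, -12.7 ]), array([  0.1 ,  -0.13, -89.75]))
```

Call:
apply_moves(
  steps=[
    [[0,0,-5,0,0,-10,0.2],[0,0,-10,0,0,-20,0.2],[2,0,-12.7,0,0,-30,0.2],[6,0,-12.7,0,0,-40,0.2],[11,0,-12.7,0,0,-50,0.2],[16,0,-12.7,0,0,-60,0.2],[21,0,-12.7,0,0,-70,0.2],[26,0,-12.7,0,0,-80,0.2],[30,-0.1,-12.7,0,0,-89.8,0.2],[32.6,-0.2,-12.7,0,0,-89.8,0.2],[32.6,-0.2,-12.7,0,0,-89.8,0.2],[32.6,-0.2,-12.7,0,0,-89.8,0.2],[32.6,-0.2,-12.7,0,0,-89.8,0.2]],
  ],
)

```text
time_s: 24.78
position: [0.5257, 0.2171, 0.3849]
tcp_rot: [[-0.997, 0.082, 0.0], [0.082, 0.997, 0.001], [0.0, 0.001, -1.0]]
force: [-1.2, 0.1, 0.6]
opening: 0.6
grasp_force: 0.0
```

```bash
python3 - <<'E'
from h import *
print(row((.5263,.2179,.3082),85.2),bot.read_state()["joint_positions"])
E
```

```text
(array([-0.06,  0.08,  7.67]), array([ 0.08, -0.  ,  0.1 ])) [ 1.11451405e+01  1.78322347e+01  7.81974679e+01  7.45949018e-02
  8.39502745e+01 -7.41590635e+01]
```

Call:
apply_moves(
  steps=[
    [[0,0.1,3,0,0,0,0.2],[0,0.1,6,0,0,0,0.2],[0,0.1,7.7,0,0,0,0.2],[0,0.1,7.7,0,0,0,0.2],[0,0.1,7.7,0,0,0,-1],[0,0.1,7.7,0,0,0,-1],[0,0.1,7.7,0,0,0,-1],[0,0.1,7.7,0,0,0,-1],[0,0.1,7.7,0,0,0,-1]],
  ],
)

```text
time_s: 25.9
position: [0.5261, 0.2187, 0.3081]
tcp_rot: [[-0.997, 0.081, 0.001], [0.081, 0.997, 0.001], [-0.001, 0.001, -1.0]]
force: [0.3, -1.5, -0.2]
opening: 0.154
grasp_force: 30.0
```

Call:
apply_moves(
  steps=[
    [[0,-1,-0.1,0,0,0,-1],[0,-2.25,-0.1,0,0,0,-1],[0,-3.65,0,0,0,0,-1],[0,-5.1,0.2,0,0,0,-1],[0,-7.85,0.85,0,0,0,-1],[0,-10.45,1.95,0,0,0,-1],[0,-12.9,3.45,0,0,0,-1],[0,-15.1,5.25,0,0,0,-1],[0,-17,7.4,0,0,0,-1],[0,-18.5,9.8,0,0,0,-1],[0,-19.7,12.4,0,0,0,-1],[0,-20.45,15.1,0,0,0,-1],[0,-20.75,17,0,0,0,-1],[0,-20.85,18.3,0,0,0,-1],[0,-20.85,18.9,0,0,0,-1],[0,-20.85,18.9,0,0,0,-1]],
  ],
)

```text
time_s: 27.9
position: [0.5101, 0.0112, 0.1213]
tcp_rot: [[-0.997, 0.082, 0.004], [0.082, 0.997, 0.002], [-0.004, 0.002, -1.0]]
force: [-1.3, 6.8, 21.6]
opening: 0.151
grasp_force: 30.0
```

Call:
apply_moves(
  steps=[
    [[0,0,0.3,0,0,0,-1],[0,0,0.3,0,0,0,-1],[0,0,0.3,0,0,0,-1]],
  ],
)

```text
time_s: 28.28
position: [0.5104, 0.0112, 0.1201]
tcp_rot: [[-0.997, 0.081, 0.006], [0.081, 0.997, 0.001], [-0.005, 0.002, -1.0]]
force: [-2.8, 8.0, 33.8]
opening: 0.148
grasp_force: 30.0
```

```bash
python3 - <<'E'
from h import *
s=bot.capture("scene");cv2.imwrite("pics/scene7.png",s)
E
```

Call:
apply_moves(
  steps=[
    [[0,0,-0.3,0,0,0,-1],[0,0,-0.3,0,0,0,-0.1],[0,0,-0.3,0,0,0,-0.1],[0,0,-0.3,0,0,0,-0.1],[0,0,-0.3,0,0,0,-0.1],[0,0,-3,0,0,0,-0.1],[0,0,-7,0,0,0,-0.1],[0,-5,-10,0,0,0,-0.1],[0,-10,-10,0,0,0,-0.1],[0,-16,-10,0,0,0,-0.1],[0,-20,-10,0,0,0,-0.1],[0,-20,-10,0,0,0,-0.1]],
  ],
)

```text
time_s: 29.82
position: [0.4927, -0.1912, 0.2149]
tcp_rot: [[-0.996, 0.086, 0.001], [0.086, 0.996, 0.001], [-0.0, 0.001, -1.0]]
force: [-0.4, 0.3, 0.1]
opening: 0.45
grasp_force: 0.0
```

```bash
python3 - <<'E'
from h import *
s=bot.capture("scene"); cv2.imwrite("pics/scene8.png",s)
c=cv2.resize(s[170:290,300:440],None,fx=5,fy=5,interpolation=cv2.INTER_CUBIC)
for th,col in((0,(0,0,255)),(.05,(255,0,0)),(.1,(0,160,0))):
    y,z=.088-.19*np.cos(th),.125+.19*np.sin(th)
    print(th,proj("scene",cut((-.05,y,z))),proj("scene",cut((.05,y,z))))
    a,b=[tuple(int(v) for v in (proj("scene",cut((x,y,z)))-[300,170])*5+2) for x in(-.05,.05)]
    cv2.line(c,a,b,col,1)
cv2.imwrite("pics/c8.png",c)
E
```

```text
0 [310.9 215.1] [322.2 240. ]
0.05 [311.  211.4] [322.4 236.2]
0.1 [311.2 207.7] [322.7 232.4]
```

View pics/c8.png

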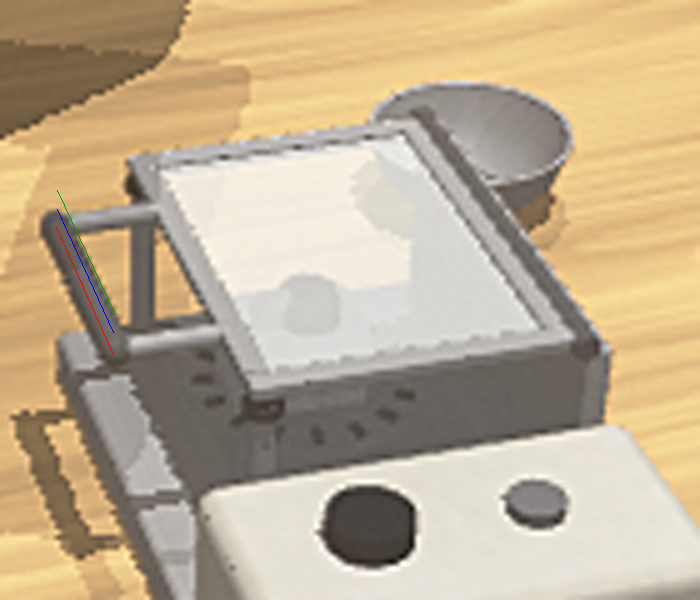

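The bar lies on the red closed line and the frame on both post heads. I confirm by pressing gently on the bar with shut fingers.

```bash
python3 - <<'E'
from h import *
print(row(cut((0,-.102,.15)),85.5))
E
```

```text
(array([-0.27, 19.98,  6.53]), array([ 0.14, -0.04, -0.33]))
```

Call:
apply_moves(
  steps=[
    [[0,5,0,0,0,0,-1],[-0.2,10,0,0,0,0,-1],[-0.2,15,1,0,0,0,-1],[-0.2,20,3,0,0,0,-1],[-0.2,20,5,0,0,0,-1],[-0.2,20,6.5,0,0,0,-1],[-0.2,20,7,0,0,0,-1],[-0.2,20,7.3,0,0,0,-1],[-0.2,20,7.5,0,0,0,-1],[-0.2,20,7.5,0,0,0,-1]],
  ],
)

```text
time_s: 31.12
position: [0.511, 0.011, 0.1429]
tcp_rot: [[-0.997, 0.083, 0.001], [0.083, 0.997, 0.002], [-0.001, 0.002, -1.0]]
force: [-4.2, 2.3, 16.1]
opening: 0.006
grasp_force: 7.4
```

Call:
apply_moves(
  steps=[
    [[0,0,-3,0,0,0,-1],[0,0,-8,0,0,0,-1],[0,-5,-12,0,0,0,-1],[0,-10,-12,0,0,0,-1],[0,-10,-12,0,0,0,-1],[0,-10,-12,0,0,0,-1]],
  ],
)

```text
time_s: 31.88
position: [0.5025, -0.0888, 0.2604]
tcp_rot: [[-0.997, 0.083, 0.0], [0.083, 0.997, 0.002], [0.0, 0.002, -1.0]]
force: [0.1, 0.2, -0.4]
opening: 0.009
grasp_force: 0.0
```

```bash
python3 -c "
from rig import bot
print(bot.read_state()['force'],bot.hand_in())"
```

```text
the job is handed in; nothing more can be done
[ 0.10755228  0.16444795 -0.41071324] None
```

I handed the job in at about 32 s: the key and grating disc are home in the cutter and the guard is fully closed, by the camera and by pressing on its handle; the hand-in call returned no verdict.

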